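Lock a T-stud into the clamp rail of a repair bench

ROBOT

A 7-joint arm with a two-finger parallel gripper is mounted at the origin on the work surface. World frame = base frame: x ahead of the robot, y to its left, z up, the work surface at z = 0. Lengths are in m, angles in rad, forces in N, time in s.
With the tool pointing down it reaches from about 0.4 to 0.85 m from the base axis. Payload 10.4 kg.
Tool frame: the origin (TCP) lies at the very end of the fingers, on their centre line; the grasp point (between the pads) lies r.pinch_z behind it (r.pinch_z is the distance from the TCP to the grasp point, in m); z points along the fingers, x is the direction in which the jaws open and shut, and the axes are right-handed (so a half turn about z gives the same grasp; the last joint's range is limited). The gripper opens to 87 mm and grips with 3 to 60 N. Pads are 19 mm wide; open, the fingers measure 117 mm over their backs; the gripper's body (75 mm by 190 mm) begins 51 mm behind the grasp point.
Start: joints at [1.157, 0.332, -0.065, 1.46, 0.022, 1.35, -0.088], TCP at [0.238, -0.578, 0.223] pointing down, gripper open.
Joint ranges: [-2.6, 2.6], [-0.5, 2.12], [-1.47, 1.34], [0.16, 2.42], [-1.27, 4.41], [0.06, 2.06], [-2.6, 2.6]. Speed limits (rad/s): [2.22, 2.22, 2.79, 2.79, 3.14, 3.14, 3.14].

INTERFACE

Orientations are given as a unit quaternion [x, y, z, w].
In Python, from bench import r gives the robot as it stands.
- The arm moves only by the tool carry_out, never from a script. Its argument "increments" is text: rows parted by semicolons, each of 7 numbers parted by spaces: the turn, a rotation vector about the tool's x, y, z in degrees, then the shift along the tool's x, y, z in m, then the finger opening in m, from 0 to 0.087. A call has exactly 5 rows; each row is the pose to reach, as a shift and turn from the pose measured when the call began, along the tool's axes at that moment; what a row does not reach only later rows make up. A row lasts 1/8 s, in which the tool goes at most 62.5 mm and 10.7 degrees, less where a joint would pass 70% of its speed; a pose out of reach is approached as far as the arm can. A call with a gripper value outside its range is refused whole. The fingers move at their own pace and stop on an object; "squeeze" is the grip in N (left out, the last holds). Time passes only in rows, so rows that repeat a pose let the fingers close, or fill a call up. It gives the time, the measured TCP pose, the force and the opening at its end, in the units of the state.
- r.read_state(): the state, without advancing time (a new reading comes with each control period).
- r.camera(name): name is "side" or "top" or "wrist"; returns (picture, depth): 384x512x3 uint8, blue, green, red; 384x512 float32, m along the optical axis (not along the pixel's ray), 0 where there is no reading.
- r.camera_model(name): a dict with "K" (3x3 intrinsics, pixels), "extrinsics" (4x4, takes a point from camera to world coordinates). Camera axes: x right, y down, z forward; pixel columns grow to the right and rows downward; lengths in m; the calibration is good to about 2 mm. The wrist camera is an equidistant fisheye: a pixel r from the principal point sees the ray r / f radians off the axis. A picture is of the moment at which its call begins: read the wrist's pose just before it. camera_model takes no time and is no camera call; for the wrist camera it gives the pose at the moment of the call.
- r.close_job(): hands the job in, once; it reports no verdict.
The state is a dict: "time": time; "joint_positions": joint angles; "joint_vel": joint speeds; "joint_torque": joint torques, N m; "ee_pos": TCP position; "eef_rot": TCP orientation; "ft_force": force on the tool from outside, world axes, zero at the start; "torque": the same for the moment, N m; "width": finger opening in m.
Only numpy, scipy, OpenCV 4.12 (cv2) and the standard library are available. Lean on these libraries where they do the work, as an engineer would, in place of code of your own. Each camera call takes 0.05 s, during which the arm holds its last target.

TASK

Take the T-stud with the flat wing out of the wooden rack and drop its head into the slot of the aluminium clamp rail, then slide it along the slot towards the end with the dark steel cap until you feel it come up against the hidden stop. There, twist it a quarter turn so that its head locks under the lips and the wing stands squarely across the rail, and let go, leaving it upright and down in the slot. Leave the two plugs in the rack, and the wrench, screwdriver, jar and steel dish where they lie.

Things in the scene. Friction and masses are not known exactly. Their poses are not given: they have to be found in the camera images.
- stud_grip (a point): T-stud, plain steel, 62 mm tall, upright in one of the rack's three holes; the only one with a flat upright wing, 16 mm long, 9 thick, 44 high (18 to 62 mm above the foot). Point: centre of the wing, on the stud's axis, 40 mm above the foot. x: along the wing and the T-head's length; y: across the wing's thickness; z: up.
- stud_foot (a point): Centre of the T-stud's underside. T-head: 24 x 10 mm in plan, long way along x (same axes as stud_grip), 7 mm high, lower edge chamfered 1 mm. Above it a round neck, 9 mm diameter, then a round collar, 22 mm diameter, 15 to 18 mm above the foot. In the rack the foot is 7.5 mm above the bench.
- slot (a point): Aluminium clamp rail fixed to the bench, 344 x 44 mm, 22.5 high. Point: on the slot's middle line, on the top face. x: along the slot towards the dark-capped end; y: across; z: up. Slot 12 mm wide, open from -100 to +88 mm along x, floor 14.5 mm below the top face. A stud standing on the floor has its collar 0.5 mm above the top face and its wing's centre 25.5 mm above this point.
- rail: Same rail; origin at table height under the slot point, same axes. Most of the channel is as narrow as the slot: the T-head slides but cannot turn. At one hidden pocket (27 mm long, 28 across, cut corners, under 6 mm lips) it can turn, either way, if centred within 2 mm. Its centre is at -30 to +70 mm along x, new each time, not given; from -100 mm up to it the channel is plain and open for dropping in.
- cap (a point): Middle of the top of the dark steel cap (24 mm along x, 44 across, 5 mm proud, two screw heads 3 mm higher) on the stop end of the rail, 180 mm along x from the slot point. On this side of the pocket the channel is filled by a solid stop: a T-head slid along x towards the cap, wing along the slot, meets it when the stud's axis is 1.5 mm past the pocket's centre.
- rack: Wooden stud rack, fixed: 145 x 56 mm, 22 mm high; origin at the centre of its underside. Three rectangular holes 26 x 12 mm, 14.5 mm deep, in a row along its x at -50, 0 and +50 mm, long side along x. They hold the T-stud and two plugs, in any order.
- plug_a: Bystander: plain steel plug in the rack, 44 mm tall with a straight foot 24 x 10 mm and a round knob of 20 mm diameter on top; origin at the centre of its underside, z up. It stays in its hole.
- plug_b: Bystander: plain steel plug in the rack, 44 mm tall with a straight foot 24 x 10 mm and a round knob of 20 mm diameter on top; origin at the centre of its underside, z up. It stays in its hole.
- wrench: Bystander, loose on the bench: open wrench, 150 long, lying beside the rail on the robot's side (mm). Origin at its underside. It stays where it is.
- driver: Bystander, loose on the bench: screwdriver, 170 long, lying beyond the rail (mm). Origin at its underside. It stays where it is.
- jar: Bystander, loose on the bench: glass jar with steel lid, 60 diameter, 75 high (mm). Origin at its underside. It stays where it is.
- dish: Bystander, loose on the bench: open steel dish 110 x 80 x 25 (mm). Origin at its underside. It stays where it is.
Mind the look-alikes: they are no part of the job. What is shaped like the part that bears stud_grip but blue or pink is not meant.

How it is judged:
By the outcome, as a careful person would: the job done as asked, in the order asked, and still so for the second after the job is handed in, with the robot touching nothing.
It also fails if it takes over 54 s, if anything falls off the work surface, if the arm or the gripper's body presses on something with over 40 N, if the wrist force passes 120 N, or if a joint passes its speed limit or range.

## Working session

There is one attempt and no reset: what is moved stays moved. The work goes in short steps, Python scripts to look and compute and a tool call to move; the robot and the scene stay as the last step left them, time stands still between calls to the robot, and variables do not carry over. Pictures are saved under pics/ and viewed, and the job is handed in when it is done.

Besides the shell and the picture viewer there is one more tool, called after "Request:" by a JSON object that holds its "name" and its "arguments". carry_out: Moves the arm, as the interface text tells. Its arguments: {"type":"object","properties":{"increments":{"type":"string"},"squeeze":{"type":"number"}},"required":["increments"]}

```bash
ls; mkdir -p pics; python3 - <<'E'
from bench import r
import cv2,numpy as np
print(r.pinch_z); s=r.read_state(); print({k:np.round(v,4) for k,v in s.items()})
for n in ("side","top","wrist"):
    m=r.camera_model(n); p,d=r.camera(n)
    print(n,np.round(m["K"],1).tolist(),np.round(m["extrinsics"],4).tolist())
    cv2.imwrite(f"pics/{n}0.png",p); np.savez(f"{n}0.npz",p=p,d=d,K=m["K"],E=m["extrinsics"])
E
```

```text
pics
0.0187
{'time': np.float64(0.0), 'joint_positions': array([ 1.1574,  0.3329, -0.0647,  1.461 ,  0.0216,  1.3499, -0.0885]), 'joint_vel': array([-0.001 , -0.0001, -0.0012,  0.0003,  0.0001, -0.    , -0.0014]), 'joint_torque': array([ 1.00000e-03, -6.23275e+01,  2.49000e-02, -3.89887e+01,
       -6.14000e-02,  4.00000e-02,  1.00000e-04]), 'ee_pos': array([ 0.2379, -0.5775,  0.2217]), 'eef_rot': array([ 8.310e-01, -5.563e-01, -6.000e-04, -4.000e-04]), 'ft_force': array([-0.5823, -0.0532,  0.8088]), 'torque': array([ 0.0249, -0.0233,  0.038 ]), 'width': np.float64(0.0872)}
side [[487.0, 0.0, 256.5], [0.0, 487.0, 190.2], [0.0, 0.0, 1.0]] [[-0.8188, -0.4174, 0.3941, 0.176], [-0.5739, 0.5771, -0.581, 0.5732], [0.0151, -0.7019, -0.7121, 0.7128], [0.0, 0.0, 0.0, 1.0]]
top [[445.9, 0.0, 257.1], [0.0, 445.9, 197.7], [0.0, 0.0, 1.0]] [[-0.0205, -0.9886, 0.1492, 0.3824], [-0.9998, 0.0203, -0.0029, 0.0533], [-0.0001, -0.1492, -0.9888, 1.0719], [0.0, 0.0, 0.0, 1.0]]
wrist [[297.3, 0.0, 255.3], [0.0, 297.3, 188.0], [0.0, 0.0, 1.0]] [[0.3819, -0.8909, -0.2457, 0.3051], [-0.9242, -0.3686, -0.1001, -0.55], [-0.0013, 0.2653, -0.9642, 0.3839], [0.0, 0.0, 0.0, 1.0]]
```

View pics/side0.png

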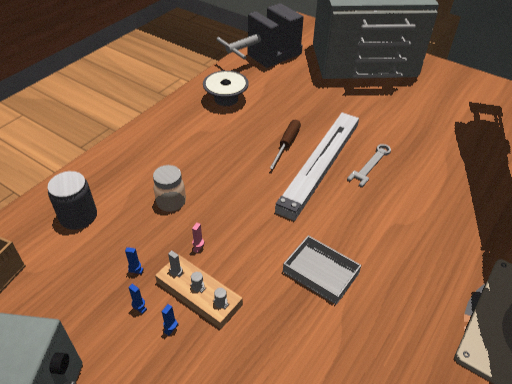

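View pics/top0.png

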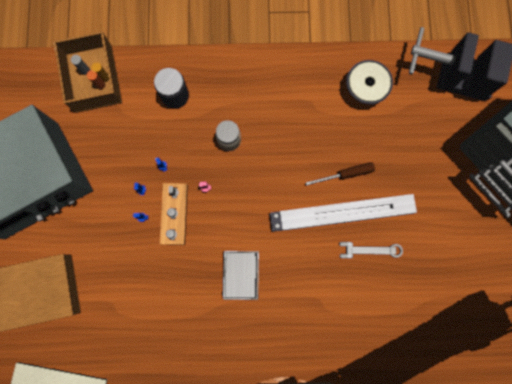

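View pics/wrist0.png

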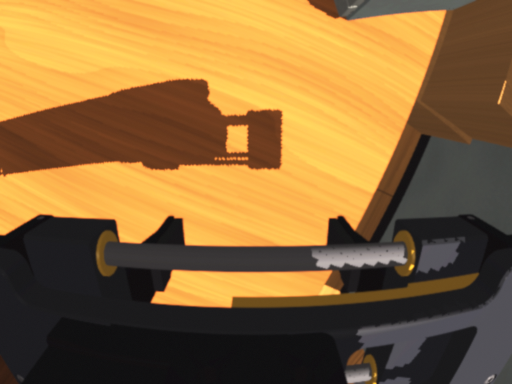

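The top view shows the rack at about (173,213), with the winged stud in its far hole at (173,191). The rail runs from the dark cap at (276,221) to (415,203). Next I'll measure coarse positions.

```bash
cat > h.py <<'E'
import numpy as np,cv2
def ray(n,K,E,u,v):
    K=np.asarray(K);E=np.asarray(E)
    x=(u-K[0,2])/K[0,0];y=(v-K[1,2])/K[1,1]
    if n=="wrist":
        t=np.hypot(x,y); s=np.sinc(t/np.pi); d=np.array([x*s,y*s,np.cos(t)])
    else: d=np.array([x,y,1.])
    return E[:3,3],E[:3,:3]@d
def onplane(n,K,E,u,v,z):
    o,d=ray(n,K,E,u,v); return o+d*(z-o[2])/d[2]
def tri(rays):
    A=np.zeros((3,3));b=np.zeros(3)
    for o,d in rays:
        d=d/np.linalg.norm(d);P=np.eye(3)-np.outer(d,d);A+=P;b+=P@o
    X=np.linalg.solve(A,b)
    return X,[np.linalg.norm((np.eye(3)-np.outer(d,d)/(d@d))@(X-o)) for o,d in rays]
def load(f):
    z=np.load(f);return z["p"],z["d"],z["K"],z["E"]
E
python3 - <<'E'
from h import *
for n,x0,y0,x1,y1 in (("top",120,140,290,260),("side",100,210,270,340),("top",260,180,430,240)):
    p,d,K,E=load(n+"0.npz")
    c=cv2.resize(p[y0:y1,x0:x1],None,fx=4.5,fy=4.5,interpolation=cv2.INTER_CUBIC); cv2.imwrite(f"pics/{n}_c{x0}.png",c)
# heights from depth
for n in("top","side"):
    p,d,K,E=load(n+"0.npz")
    uv=np.indices(d.shape); 
    P=np.stack([(uv[1]-K[0,2])/K[0,0]*d,(uv[0]-K[1,2])/K[1,1]*d,d],-1)@E[:3,:3].T+E[:3,3]
    np.save(n+"P.npy",P)
    pts={"top":[(173,191),(171,213),(171,234),(165,190),(163,240),(276,221),(300,215),(410,203),(240,275),(205,186)],"side":[(175,260),(197,277),(221,294),(287,205),(320,165)]}[n]
    for u,v in pts: print(n,u,v,np.round(P[v,u],4))
E
```

```text
top 173 191 [0.5548 0.2436 0.0593]
top 171 213 [0.5052 0.2498 0.0486]
top 171 234 [0.4565 0.249  0.0508]
top 165 190 [0.5638 0.2695 0.0229]
top 163 240 [0.4452 0.274  0.0179]
top 276 221 [0.4839 0.0069 0.0257]
top 300 215 [ 0.4972 -0.0504  0.0233]
top 410 203 [ 0.5208 -0.3134  0.0206]
top 240 275 [0.3598 0.0944 0.0015]
top 205 186 [0.5672 0.1713 0.0467]
side 175 260 [0.5521 0.2521 0.0619]
side 197 277 [0.5074 0.2509 0.05  ]
side 221 294 [0.4554 0.2544 0.0517]
side 287 205 [0.4851 0.0118 0.0266]
side 320 165 [ 0.4917 -0.1277  0.0239]
```

View pics/top_c120.png

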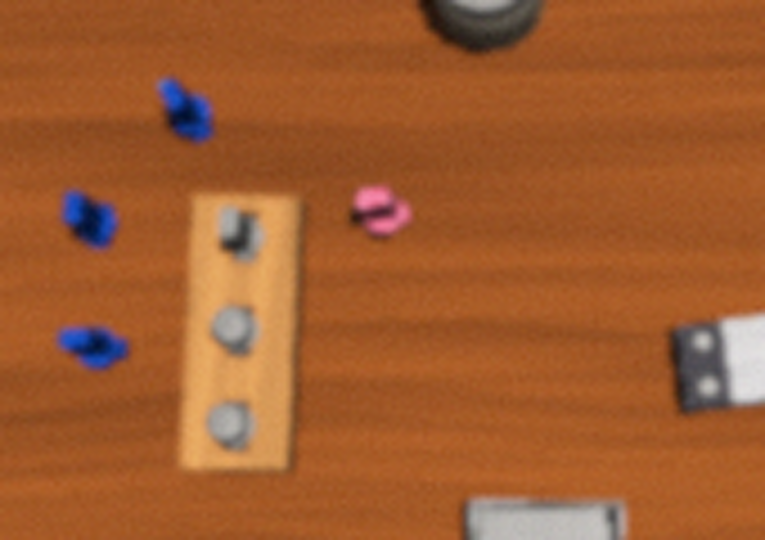

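View pics/side_c100.png

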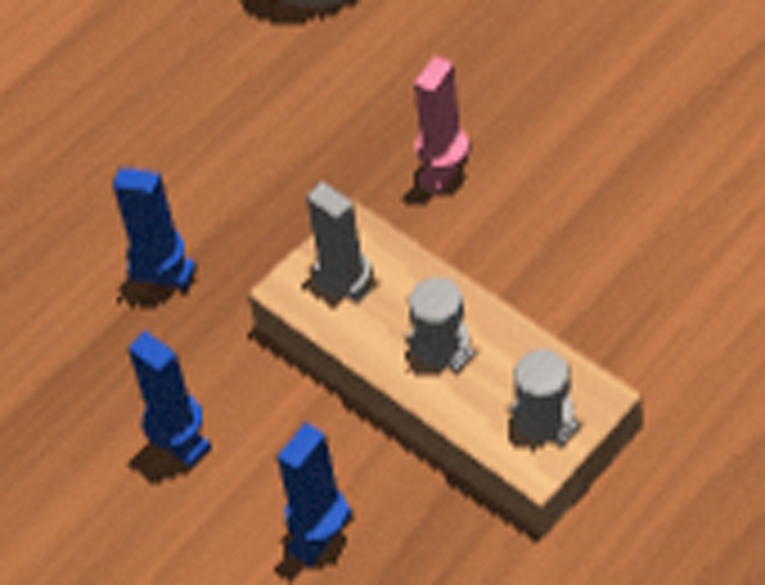

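View pics/top_c260.png

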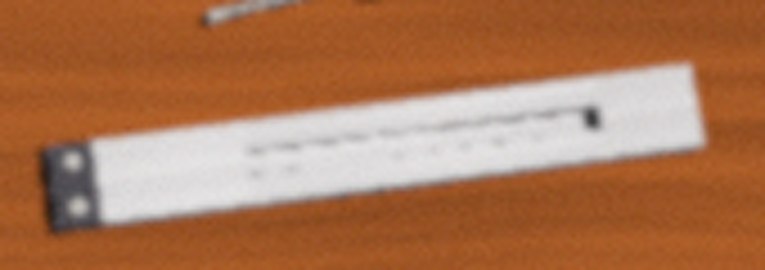

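```bash
cat >> h.py <<'E'
from scipy.spatial.transform import Rotation as R
def downR(yaw):
    a=np.radians(yaw);x=np.array([np.cos(a),np.sin(a),0]);z=np.array([0,0,-1.]);return np.stack([x,np.cross(z,x),z],1)
def inc(s,pos,yaw):
    "shift/turn from state s to TCP pos with tool down and tool x at yaw(deg)"
    C=R.from_quat(s["eef_rot"]).as_matrix()
    rv=np.degrees(R.from_matrix(C.T@downR(yaw)).as_rotvec()); sh=C.T@(np.asarray(pos)-s["ee_pos"])
    return np.round(rv,2),np.round(sh,4)
def show(s):
    C=R.from_quat(s["eef_rot"]).as_matrix()
    print("t",round(float(s["time"]),2),"pos",np.round(s["ee_pos"],4),"yaw",round(float(np.degrees(np.arctan2(C[1,0],C[0,0]))),2),"z",np.round(C[:,2],4),"F",np.round(s["ft_force"],1),"T",np.round(s["torque"],2),"w",round(float(s["width"]),4),"q",np.round(s["joint_positions"],2))
def snap(r,n,f):
    m=r.camera_model(n);p,d=r.camera(n)
    cv2.imwrite(f"pics/{f}.png",p);np.savez(f+".npz",p=p,d=d,K=m["K"],E=m["extrinsics"]);return p,d,m["K"],m["extrinsics"]
def proj(n,K,E,X):
    c=np.asarray(E)[:3,:3].T@(np.asarray(X)-np.asarray(E)[:3,3])
    if n=="wrist":
        rr=np.hypot(c[0],c[1]);t=np.arctan2(rr,c[2]);xy=c[:2]/max(rr,1e-9)*t
    else: xy=c[:2]/c[2]
    return np.array([K[0][0]*xy[0]+K[0][2],K[1][1]*xy[1]+K[1][2]])
E
python3 - <<'E'
from h import *
from bench import r
s=r.read_state();show(s)
m=r.camera_model("wrist")
C=R.from_quat(s["eef_rot"]).as_matrix()
for dz in(0,.05,.1,.2):print(proj("wrist",m["K"],m["extrinsics"],s["ee_pos"]+[0,0,-dz]))
print(inc(s,(0.46,-0.36,0.22),-30))
E
```

```text
t 0.15 pos [ 0.238  -0.5776  0.222 ] yaw -67.61 z [-4.e-04  1.e-03 -1.e+00] F [ 0.5 -0.  -0.7] T [ 0.05 -0.    0.02] w 0.0871 q [ 1.16  0.33 -0.06  1.46  0.02  1.35 -0.09]
[255.26466293 233.40656279]
[255.34074898 206.25445724]
[255.39003739 188.53762831]
[255.44951016 167.0236807 ]
(array([-2.000e-02,  6.000e-02, -3.761e+01]), array([-0.1166, -0.2882,  0.0021]))
```

Request:
{"name": "carry_out", "arguments": {"increments": "0 0 -7.5 -0.023 -0.058 0 0.087; 0 0 -15 -0.047 -0.115 0 0.087; 0 0 -22.5 -0.07 -0.173 0 0.087; 0 0 -30 -0.093 -0.23 0 0.087; 0 0 -37.6 -0.117 -0.288 0.002 0.087"}}

```text
time: 0.78
ee_pos: [0.4605, -0.3585, 0.2201]
eef_rot: [0.966, -0.257, -0.0, -0.0]
ft_force: [1.1, -0.4, 0.4]
width: 0.0866
```

```bash
python3 - <<'E'
from h import *
from bench import r
s=r.read_state();show(s)
print(inc(s,(0.50,-0.14,0.22),6.6))
E
```

```text
t 0.78 pos [ 0.4605 -0.3585  0.2201] yaw -29.78 z [-3.e-04  6.e-04 -1.e+00] F [ 1.1 -0.4  0.4] T [-0.12 -0.1   0.05] w 0.0866 q [ 0.85  0.26 -0.32  1.56  0.08  1.33  0.  ]
(array([-3.000e-02,  3.000e-02, -3.638e+01]), array([-0.0743, -0.2092,  0.0003]))
```

Request:
{"name": "carry_out", "arguments": {"increments": "0 0 -7.5 -0.015 -0.042 0 0.087; 0 0 -15 -0.03 -0.084 0 0.087; 0 0 -22.5 -0.045 -0.126 0 0.087; 0 0 -30 -0.06 -0.168 0 0.087; 0 0 -36.4 -0.074 -0.209 0 0.087"}}

```text
time: 1.4
ee_pos: [0.5001, -0.1388, 0.2202]
eef_rot: [0.998, 0.06, -0.0, -0.0]
ft_force: [1.3, -0.2, -0.2]
width: 0.087
```

```bash
python3 - <<'E'
from h import *
from bench import r
s=r.read_state();show(s)
snap(r,"wrist","w1")
print(inc(s,(0.52,0.09,0.22),50))
E
```

```text
t 1.4 pos [ 0.5001 -0.1388  0.2202] yaw 6.85 z [-5.e-04  5.e-04 -1.e+00] F [ 1.3 -0.2 -0.2] T [-0.03 -0.12  0.03] w 0.087 q [ 0.68  0.14 -0.54  1.72  0.07  1.31  0.25]
(array([-4.000e-02,  1.000e-02, -4.315e+01]), array([ 0.0471, -0.2248,  0.0003]))
```

View pics/w1.png

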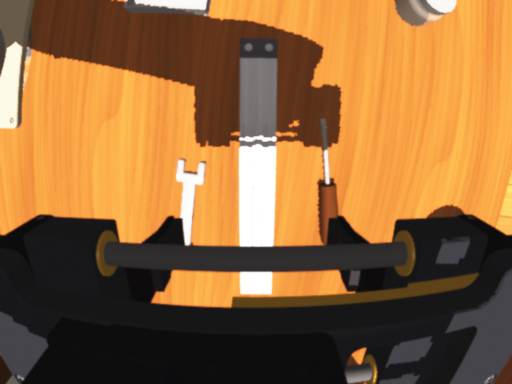

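```bash
cat > rail.py <<'E'
from h import *
def rail(f,rows,show_=True,c0=215,c1=305):
    p,d,K,E=load(f)
    hsv=cv2.cvtColor(p,cv2.COLOR_BGR2HSV);S=hsv[...,1].astype(float)
    L=[];Rr=[]
    for v in rows:
        row=S[v,c0:c1]; lo=row<90
        idx=np.where(lo)[0]
        if len(idx)<20: continue
        a,b=idx[0],idx[-1]
        def sub(i,j): # crossing between i (out) and j (in)
            return i+(j-i)*(row[i]-90)/(row[i]-row[j])
        l=c0+sub(a-1,a);q=c0+sub(b+1,b)
        L.append(onplane("wrist",K,E,l,v,.0225));Rr.append(onplane("wrist",K,E,q,v,.0225))
    return np.array(L),np.array(Rr)
def fit(P):
    vx,vy,x,y=cv2.fitLine(P[:,:2].astype(np.float32),cv2.DIST_HUBER,0,1e-4,1e-4).ravel()
    if vy<0: vx,vy=-vx,-vy
    return np.array([vx,vy]),np.array([x,y])
E
python3 - <<'E'
from rail import *
p,d,K,E=load("w1.npz")
hsv=cv2.cvtColor(p,cv2.COLOR_BGR2HSV)
for v in(60,80,100,120,160,190,210): print(v,hsv[v,232:284,1].tolist()[::2], p[v,250:266,0].tolist())
L,Q=rail("w1.npz",list(range(60,128))+list(range(146,212)))
for P in(L,Q):
    dv,c=fit(P);n=np.array([-dv[1],dv[0]]);res=(P[:,:2]-c)@n
    print("yaw",np.degrees(np.arctan2(dv[1],dv[0])),c,"rms",res.std(),len(P))
dv,c=fit(L);dv2,c2=fit(Q)
n=np.array([-dv[1],dv[0]]);print("width",(c2-c)@n)
cv2.imwrite("pics/w1c.png",cv2.resize(p[30:215,215:305],None,fx=3.2,fy=3.2,interpolation=cv2.INTER_NEAREST))
for u,v in((258,70),(245,170),(270,170)):
    o,dd=ray("wrist",K,E,u,v);c=E[:3,:3].T@dd;print(d[v,u],o+dd*d[v,u]/c[2])
E
```

```text
60 [186, 183, 185, 175, 43, 10, 12, 12, 12, 12, 12, 13, 8, 10, 12, 12, 10, 12, 10, 8, 10, 12, 41, 166, 184, 183] [118, 117, 117, 117, 116, 116, 117, 120, 122, 122, 123, 122, 120, 119, 121, 119]
80 [186, 182, 181, 166, 44, 11, 10, 12, 10, 10, 10, 14, 13, 12, 12, 10, 10, 12, 10, 13, 12, 12, 40, 173, 184, 185] [117, 115, 117, 118, 118, 117, 116, 118, 120, 122, 122, 122, 120, 120, 120, 120]
100 [184, 185, 184, 155, 32, 13, 12, 12, 10, 13, 13, 15, 15, 14, 14, 14, 12, 11, 13, 11, 11, 13, 76, 177, 183, 184] [114, 114, 114, 117, 116, 115, 114, 116, 117, 119, 120, 119, 119, 118, 117, 117]
120 [180, 180, 180, 156, 34, 15, 13, 13, 11, 11, 13, 11, 13, 13, 10, 11, 11, 13, 15, 13, 15, 13, 83, 183, 185, 182] [113, 112, 113, 112, 114, 111, 110, 112, 115, 118, 118, 118, 116, 114, 114, 113]
160 [191, 186, 185, 123, 1, 0, 0, 0, 0, 0, 0, 0, 0, 0, 0, 2, 0, 0, 0, 0, 0, 1, 109, 180, 182, 182] [255, 255, 255, 255, 255, 255, 255, 255, 255, 255, 255, 254, 252, 255, 255, 255]
190 [188, 189, 185, 136, 1, 0, 0, 0, 0, 0, 1, 0, 0, 0, 0, 1, 0, 0, 0, 0, 0, 3, 174, 183, 184, 185] [255, 255, 253, 254, 255, 255, 255, 255, 255, 255, 255, 255, 254, 255, 255, 255]
210 [187, 188, 184, 142, 1, 0, 0, 0, 0, 0, 0, 0, 0, 0, 1, 1, 0, 0, 0, 0, 0, 55, 182, 185, 184, 178] [255, 255, 255, 255, 255, 255, 255, 255, 255, 255, 254, 251, 254, 255, 255, 255]
yaw 96.00307 [ 0.47548962 -0.10260817] rms 0.00020824645633754174 134
yaw 96.68486 [ 0.518102   -0.07700597] rms 0.00020069379304544995 134
width -0.04505622
0.33395535 [ 0.48904896 -0.02023253  0.02315611]
0.36662158 [ 0.48794965 -0.14344952  0.02285494]
0.36681205 [ 0.5186232  -0.1397608   0.02266557]
```

View pics/w1c.png

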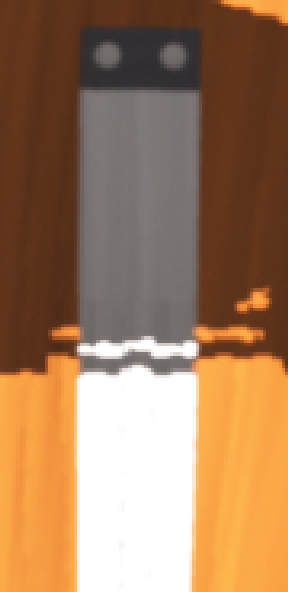

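```bash
cat >> h.py <<'E'
def cloud(f,n="wrist"):
    p,d,K,E=load(f)
    v,u=np.indices(d.shape);x=(u-K[0,2])/K[0,0];y=(v-K[1,2])/K[1,1]
    if n=="wrist":
        t=np.hypot(x,y);s=np.sinc(t/np.pi)/np.cos(t)
        x,y=x*s,y*s
    P=np.stack([x*d,y*d,d],-1)@E[:3,:3].T+E[:3,3]; P[d<=0]=np.nan; return P
E
python3 - <<'E'
from h import *
P=cloud("w1.npz")
for v in(75,100,120,150,170,190,205): print(v,(P[v,234:282,2]*1e3).round().tolist())
top=(np.abs(P[...,2]-.0228)<.003)
cs=[]
for v in list(range(52,210)):
    u=np.where(top[v,225:295])[0]+225
    if len(u)<15: continue
    a,b=P[v,u[0],:2],P[v,u[-1],:2]; cs.append((*(a+b)/2,np.hypot(*(b-a)),v))
cs=np.array(cs);print(cs[::20].round(4).tolist(),np.median(cs[:,2]))
vx,vy,x,y=cv2.fitLine(cs[:,:2].astype(np.float32),cv2.DIST_HUBER,0,1e-4,1e-4).ravel();print(np.degrees(np.arctan2(vy,vx)),x,y)
E
```

```text
75 [0.0, 0.0, 0.0, 1.0, -0.0, -0.0, 22.0, 22.0, 22.0, 21.0, 23.0, 22.0, 23.0, 21.0, 21.0, 21.0, 22.0, 22.0, 23.0, 21.0, 21.0, 23.0, 22.0, 23.0, 22.0, 23.0, 22.0, 23.0, 23.0, 23.0, 23.0, 20.0, 22.0, 22.0, 24.0, 22.0, 22.0, 23.0, 23.0, 23.0, 20.0, 22.0, 22.0, 2.0, -1.0, 0.0, 1.0, -0.0]
100 [1.0, 0.0, 1.0, 0.0, 1.0, -0.0, 23.0, 22.0, 22.0, 23.0, 24.0, 22.0, 23.0, 22.0, 24.0, 23.0, 22.0, 21.0, 23.0, 21.0, 22.0, 22.0, 22.0, 23.0, 23.0, 22.0, 22.0, 22.0, 23.0, 21.0, 23.0, 24.0, 21.0, 23.0, 22.0, 22.0, 23.0, 23.0, 23.0, 23.0, 22.0, 23.0, 21.0, -1.0, -0.0, 1.0, 0.0, -0.0]
120 [1.0, -0.0, -0.0, 1.0, -0.0, 0.0, 22.0, 23.0, 22.0, 23.0, 22.0, 22.0, 22.0, 22.0, 23.0, 24.0, 23.0, 23.0, 22.0, 21.0, 22.0, 23.0, 22.0, 23.0, 22.0, 21.0, 24.0, 23.0, 21.0, 23.0, 23.0, 22.0, 25.0, 22.0, 24.0, 22.0, 22.0, 23.0, 23.0, 21.0, 22.0, 22.0, -1.0, 0.0, -0.0, 2.0, nan, -1.0]
150 [-1.0, -0.0, 0.0, 1.0, 0.0, -1.0, 23.0, 22.0, 22.0, 23.0, 22.0, 23.0, 23.0, 22.0, 23.0, 24.0, 23.0, 21.0, 22.0, 16.0, 17.0, 16.0, 15.0, 16.0, 16.0, 16.0, 17.0, 16.0, 16.0, 22.0, 22.0, 23.0, 21.0, 21.0, 21.0, 23.0, 22.0, 25.0, 23.0, 21.0, 
[... 504 characters left out ...]
3.0, 23.0, 21.0, 22.0, 22.0, 21.0, 23.0, 23.0, 22.0, 22.0, 21.0, 0.0, -0.0, 0.0, 0.0, 0.0, 1.0, 0.0]
205 [0.0, -0.0, 1.0, -1.0, -1.0, 1.0, 21.0, 22.0, 23.0, 23.0, 21.0, 23.0, 22.0, 23.0, 22.0, 22.0, 24.0, 22.0, 23.0, 7.0, 8.0, 8.0, 7.0, 7.0, 7.0, 9.0, 7.0, 8.0, 22.0, 22.0, 22.0, 22.0, 21.0, 21.0, 22.0, 23.0, 23.0, 22.0, 22.0, 22.0, -0.0, -0.0, -2.0, -1.0, 0.0, -1.0, 0.0, -0.0]
[[0.4872, -0.0052, 0.0429, 58.0], [0.4902, -0.0297, 0.0429, 78.0], [0.4932, -0.0539, 0.043, 98.0], [0.4955, -0.078, 0.0421, 118.0], [0.4984, -0.1022, 0.0424, 138.0], [0.5015, -0.1267, 0.0429, 158.0], [0.5039, -0.1518, 0.0423, 178.0], [0.507, -0.1773, 0.043, 198.0]] 0.042767544788024484
-83.469124 0.49782303 -0.09744122
```

```bash
python3 - <<'E'
from h import *
P=cloud("w1.npz")
ax=np.array([np.cos(np.radians(96.53)),np.sin(np.radians(96.53))]);n=np.array([-ax[1],ax[0]]);c=np.array([.49782,-.09744])
ms=[]
for v in range(140,212):
    z=P[v,235:282,2];u=np.where((z<.019)&(z>.005))[0]+235
    u=u[(u>248)&(u<268)]
    if len(u)<5: continue
    A=(P[v,u[0],:2]+P[v,u[0]-1,:2])/2;B=(P[v,u[-1],:2]+P[v,u[-1]+1,:2])/2
    # use top plane intersections approx
    ms.append((v,((P[v,u,:2].mean(0))-c)@ax,((A+B)/2-c)@n,np.nanmedian(P[v,u,2]),np.hypot(*(B-A))))
ms=np.array(ms);print((ms[::4]*1e3).round(1).tolist())
# cap edge and ends along column 258
for v in range(36,56): print(v,((P[v,258,:2]-c)@ax*1e3).round(1),(P[v,258,2]*1e3).round(1),end='; ')
# lateral edges midline per-row in rail frame
E
```

```text
[[140000.0, -8.1, -0.1, 15.3, 12.2], [144000.0, -13.0, -0.2, 16.1, 12.2], [148000.0, -17.9, -0.2, 16.6, 12.3], [152000.0, -23.1, -0.2, 15.8, 12.3], [156000.0, -28.1, -0.3, 15.9, 12.3], [160000.0, -33.1, -0.3, 16.2, 12.4], [164000.0, -38.2, -0.4, 16.4, 12.4], [168000.0, -43.4, 0.2, 15.9, 11.2], [172000.0, -48.5, 0.2, 16.2, 11.2], [176000.0, -53.7, 0.1, 15.7, 11.3], [180000.0, -58.9, 0.1, 15.8, 11.3], [184000.0, -66.2, 0.0, 8.1, 11.4], [188000.0, -71.6, -0.0, 8.0, 11.5], [192000.0, -77.1, -0.1, 8.1, 11.5], [196000.0, -82.5, -0.1, 8.0, 11.6], [200000.0, -88.1, -0.2, 8.0, 11.6], [204000.0, -93.6, -0.2, 8.1, 11.7], [208000.0, -99.4, -0.3, 7.3, 11.7]]
36 125.9 0.7; 37 124.5 0.5; 38 122.9 1.6; 39 115.6 26.9; 40 114.5 26.0; 41 112.9 27.4; 42 111.4 28.6; 43 110.5 26.9; 44 108.9 28.5; 45 108.1 26.6; 46 106.6 27.7; 47 105.3 27.8; 48 104.1 27.6; 49 102.9 27.3; 50 101.5 28.5; 51 100.4 27.4; 52 98.8 29.3; 53 97.9 28.0; 54 96.9 26.4; 55 95.8 25.6;
```

Request:
{"name": "carry_out", "arguments": {"increments": "0 0 -8.6 0.009 -0.045 0 0.087; 0 0 -17.2 0.018 -0.09 0 0.087; 0 0 -25.8 0.027 -0.135 0 0.087; 0 0 -34.4 0.037 -0.18 0 0.087; 0 0 -43 0.047 -0.225 0 0.087"}}

```text
time: 2.08
ee_pos: [0.5182, 0.0982, 0.2211]
eef_rot: [0.903, 0.429, 0.001, -0.001]
ft_force: [0.2, 0.7, -0.3]
width: 0.0869
```

```bash
python3 - <<'E'
from h import *
from bench import r
s=r.read_state();show(s)
print(inc(s,(0.53,0.19,0.20),87))
E
```

```text
t 2.08 pos [0.5182 0.0982 0.2211] yaw 50.79 z [ 4.0e-04  2.5e-03 -1.0e+00] F [ 0.2  0.7 -0.3] T [ 0.05 -0.16  0.01] w 0.0869 q [ 0.43  0.19 -0.78  1.69  0.14  1.32  0.51]
(array([-3.000e-02, -1.500e-01, -3.621e+01]), array([ 0.0785, -0.0489,  0.0213]))
```

Request:
{"name": "carry_out", "arguments": {"increments": "0 0 -7.5 0.025 -0.017 0.004 0.087; 0 0 -15 0.05 -0.034 0.008 0.087; 0 0 -22.5 0.075 -0.051 0.012 0.087; 0 0 -30 0.1 -0.068 0.016 0.087; 0 0 -37 0.12 -0.086 0.021 0.087"}}

```text
time: 2.7
ee_pos: [0.5276, 0.2463, 0.2001]
eef_rot: [0.719, 0.695, 0.001, -0.001]
ft_force: [0.6, 0.3, -0.3]
width: 0.0869
```

```bash
python3 - <<'E'
from h import *
from bench import r
s=r.read_state();show(s)
snap(r,"wrist","w2")
E
```

```text
t 2.7 pos [0.5276 0.2463 0.2001] yaw 88.0 z [ 1.0e-04  2.6e-03 -1.0e+00] F [ 0.6  0.3 -0.3] T [ 0.1  -0.15  0.  ] w 0.0869 q [ 0.21  0.39 -0.91  1.57  0.31  1.33  0.8 ]
```

View pics/w2.png

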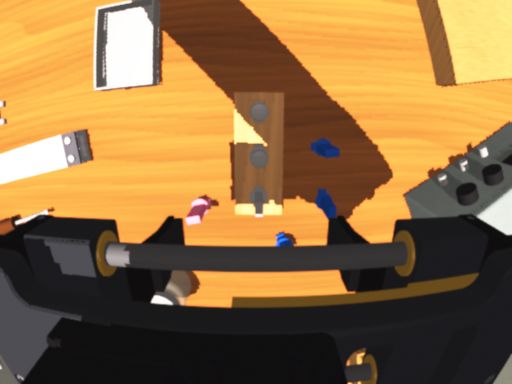

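```bash
cat > wing.py <<'E'
from h import *
def wing(P,c,zlo=.055,rad=.02):
    m=(np.hypot(P[...,0]-c[0],P[...,1]-c[1])<rad)&(P[...,2]>zlo)&(P[...,2]<.09)
    Q=P[m]; return Q,m
E
python3 - <<'E'
from wing import *
P=cloud("w2.npz")
for c in((.554,.248),(.505,.25),(.456,.25)):
    Q,m=wing(P,c,.04); zt=np.percentile(Q[:,2],80)
    T=Q[Q[:,2]>zt-.003]
    (cx,cy),(a,b),ang=cv2.minAreaRect(T[:,:2].astype(np.float32)*1000)
    print(c,len(Q),"zt",zt,"mean",T.mean(0),"rect",cx,cy,a,b,ang)
# rack
m=(np.abs(P[...,2]-.022)<.0025)&(P[...,0]>.4)&(P[...,0]<.6)&(P[...,1]>.2)&(P[...,1]<.3)
Q=P[m];print("rack z",np.median(Q[:,2]),cv2.minAreaRect(Q[:,:2].astype(np.float32)*1000))
v,u=np.where(m);print(u.min(),u.max(),v.min(),v.max())
# edges per row
es=[]
for v in range(95,212):
    u=np.where(m[v])[0]
    if len(u)<20: continue
    es.append((P[v,u[0],:2]+P[v,u[-1],:2])/2)
es=np.array(es);vx,vy,x,y=cv2.fitLine(es.astype(np.float32),cv2.DIST_HUBER,0,1e-4,1e-4).ravel();print("rack mid",np.degrees(np.arctan2(vy,vx)),x,y)
E
```

```text
(0.554, 0.248) 183 zt 0.06966775867975533 mean [0.55838365 0.24977122 0.06913608] rect 558.531982421875 249.75222778320312 8.46306324005127 14.445000648498535 88.53118133544922
(0.505, 0.25) 280 zt 0.051853724522468336 mean [0.50913517 0.25132639 0.05126366] rect 509.26080322265625 251.13282775878906 18.754615783691406 19.168418884277344 41.36152267456055
(0.456, 0.25) 271 zt 0.051933520690952806 mean [0.45943755 0.25319181 0.05126599] rect 459.3966369628906 253.6641387939453 18.472518920898438 18.493501663208008 43.20048522949219
rack z 0.02197659795862661 ((508.76116943359375, 251.55772399902344), (56.602542877197266, 144.57789611816406), 88.09597778320312)
234 283 92 213
rack mid -1.892984 0.52175117 0.25096658
```

```bash
python3 - <<'E'
from h import *
from bench import r
s=r.read_state();show(s)
print(inc(s,(0.5584,0.2498,0.030),88.1))
E
```

```text
t 2.75 pos [0.526  0.25   0.1995] yaw 88.57 z [-0.001   0.0043 -1.    ] F [-2.3  1.6 -1. ] T [0.23 0.07 0.02] w 0.0868 q [ 0.21  0.39 -0.91  1.57  0.31  1.33  0.8 ]
(array([-0.07, -0.25,  0.47]), array([-1.000e-04,  3.260e-02,  1.695e-01]))
```

Request:
{"name": "carry_out", "arguments": {"increments": "0 -0.1 0.2 0 0.016 0.02 0.087; 0 -0.2 0.2 0 0.032 0.04 0.07; 0 -0.2 0.4 0 0.0325 0.06 0.055; 0 -0.2 0.4 0 0.0325 0.07 0.055; 0 -0.25 0.4 0 0.0325 0.07 0.055"}}

```text
time: 3.38
ee_pos: [0.5576, 0.2494, 0.129]
eef_rot: [0.718, 0.696, -0.001, -0.001]
ft_force: [0.4, -0.1, 1.2]
width: 0.0581
```

```bash
python3 - <<'E'
from wing import *
from bench import r
s=r.read_state();show(s)
snap(r,"wrist","w3")
show(r.read_state())
P=cloud("w3.npz")
Q,m=wing(P,(.558,.25),.06); T=Q[Q[:,2]>.066]
print(len(T),T.mean(0),cv2.minAreaRect(T[:,:2].astype(np.float32)*1000))
print(inc(s,(0.5584,0.2498,0.030),88.1))
E
```

```text
t 3.38 pos [0.5576 0.2494 0.129 ] yaw 88.18 z [-2.2e-03 -5.0e-04 -1.0e+00] F [ 0.4 -0.1  1.2] T [ 0.11 -0.15 -0.01] w 0.0581 q [ 0.16  0.51 -0.86  1.58  0.4   1.24  0.77]
t 3.42 pos [0.558  0.2497 0.1298] yaw 88.19 z [-1.1e-03 -1.0e-04 -1.0e+00] F [ 0.7 -0.3  0.3] T [ 0.09 -0.16 -0.  ] w 0.0567 q [ 0.16  0.51 -0.86  1.58  0.4   1.24  0.77]
217 [0.5581938  0.24949113 0.06930206] ((558.6925048828125, 249.66152954101562), (8.718570709228516, 15.006543159484863), 88.08790588378906)
(array([-0.12,  0.03,  0.08]), array([0.0005, 0.001 , 0.099 ]))
```

View pics/w3.png

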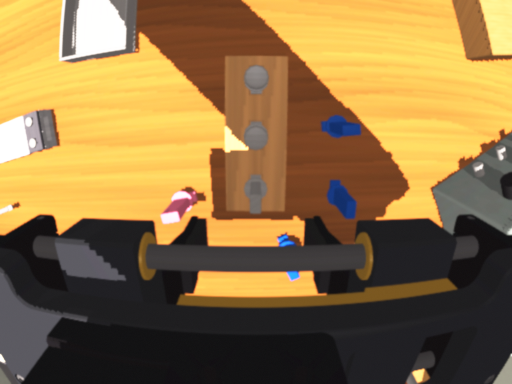

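The two wrist positions put the stud at the same place, within 0.5 mm, and its top at z = 69 mm as expected. In the picture it sits at (255,190), centred between the fingers, so I'm descending.

Request:
{"name": "carry_out", "arguments": {"increments": "0 0 0 0 0.0005 0.03 0.052; 0 0 0 0 0.0005 0.06 0.05; 0 0 0 0 0.0005 0.085 0.05; 0 0 0 0 0.0005 0.0995 0.05; 0 0 0 0 0.0005 0.0995 0.05", "squeeze": 25}}

```text
time: 4.05
ee_pos: [0.5583, 0.2496, 0.0303]
eef_rot: [0.718, 0.696, -0.001, -0.0]
ft_force: [-0.6, 0.6, 0.1]
width: 0.05
```

```bash
python3 - <<'E'
from h import *
from bench import r
show(r.read_state())
E
```

```text
t 4.05 pos [0.5583 0.2496 0.0303] yaw 88.18 z [-1.5e-03 -2.0e-04 -1.0e+00] F [-0.6  0.6  0.1] T [ 0.08 -0.13  0.03] w 0.05 q [ 0.11  0.62 -0.8   1.66  0.49  1.08  0.71]
```

Request:
{"name": "carry_out", "arguments": {"increments": "0 0 0 0 0 0 0; 0 0 0 0 0 0 0; 0 0 0 0 0 0 0; 0 0 0 0 0 0 0; 0 0 0 0 0 0 0", "squeeze": 40}}

```text
time: 4.68
ee_pos: [0.5583, 0.2496, 0.0303]
eef_rot: [0.718, 0.696, -0.001, -0.0]
ft_force: [0.8, 0.7, 0.8]
width: 0.0084
```

```bash
python3 - <<'E'
from h import *
from bench import r
show(r.read_state())
E
```

```text
t 4.67 pos [0.5583 0.2496 0.0303] yaw 88.19 z [-1.5e-03 -2.0e-04 -1.0e+00] F [0.8 0.7 0.8] T [ 0.15 -0.15 -0.03] w 0.0084 q [ 0.11  0.62 -0.8   1.66  0.49  1.08  0.71]
```

Request:
{"name": "carry_out", "arguments": {"increments": "0 0 0 0 0 -0.012 0; 0 0 0 0 0 -0.03 0; 0 0 0 0 0 -0.06 0; 0 0 0 0 0 -0.09 0; 0 0 0 0 0 -0.1 0"}}

```text
time: 5.3
ee_pos: [0.5593, 0.2503, 0.1333]
eef_rot: [0.718, 0.696, 0.001, 0.0]
ft_force: [0.7, -0.7, -1.3]
width: 0.0087
```

```bash
python3 - <<'E'
from h import *
from bench import r
s=r.read_state();show(s)
print(inc(s,(0.5128,-0.2275,0.130),6.53))
print(inc(s,(0.54,0.05,0.130),50))
E
```

```text
t 5.3 pos [0.5593 0.2503 0.1333] yaw 88.18 z [ 0.002   0.0011 -1.    ] F [ 0.7 -0.7 -1.3] T [ 0.13 -0.14  0.  ] w 0.0087 q [ 0.16  0.51 -0.86  1.57  0.4   1.24  0.77]
(array([ 5.000e-02, -1.300e-01,  8.165e+01]), array([-0.479 , -0.0314,  0.0027]))
(array([ 0.09, -0.1 , 38.18]), array([-0.2008, -0.013 ,  0.003 ]))
```

Request:
{"name": "carry_out", "arguments": {"increments": "0 0 7.6 -0.04 -0.002 0 0; 0 0 15.2 -0.08 -0.005 0 0; 0 0 22.8 -0.12 -0.007 0 0; 0 0 30.4 -0.16 -0.01 0 0; 0 0 38.2 -0.2 -0.013 0 0"}}

```text
time: 5.92
ee_pos: [0.5395, 0.0494, 0.1329]
eef_rot: [0.907, 0.42, 0.001, -0.0]
ft_force: [0.3, 0.0, -1.0]
width: 0.0089
```

```bash
python3 - <<'E'
from h import *
from bench import r
s=r.read_state();show(s)
print(inc(s,(0.5128,-0.2275,0.130),6.53))
E
```

```text
t 5.92 pos [0.5395 0.0494 0.1329] yaw 49.73 z [ 1.7e-03  9.0e-04 -1.0e+00] F [ 0.3  0.  -1. ] T [ 0.01 -0.15 -0.01] w 0.0089 q [ 0.46  0.3  -0.73  1.77  0.22  1.16  0.53]
(array([-0.  , -0.11, 43.2 ]), array([-0.2286,  0.1586,  0.0026]))
```

Request:
{"name": "carry_out", "arguments": {"increments": "0 0 8.6 -0.045 0.031 0 0; 0 0 17.2 -0.09 0.063 0 0; 0 0 25.8 -0.136 0.095 0 0; 0 0 34.5 -0.182 0.127 0 0; 0 -0.1 43.2 -0.2285 0.1585 0.003 0"}}

```text
time: 6.55
ee_pos: [0.5123, -0.2291, 0.1297]
eef_rot: [0.999, 0.055, 0.0, 0.0]
ft_force: [0.3, 0.1, -0.4]
width: 0.0088
```

Request:
{"name": "carry_out", "arguments": {"increments": "0 0 0 0 0 0 0; 0 0 0 0 0 0 0; 0 0 0 0 0 0 0; 0 0 0 0 0 0 0; 0 0 0 0 0 0 0"}}

```text
time: 7.18
ee_pos: [0.5124, -0.2285, 0.1298]
eef_rot: [0.998, 0.055, 0.0, 0.0]
ft_force: [0.8, 0.4, -0.8]
width: 0.0089
```

```bash
python3 - <<'E'
from h import *
from bench import r
s=r.read_state();show(s)
snap(r,"wrist","w4");snap(r,"top","t4");snap(r,"side","s4")
print(inc(s,(0.5128,-0.2275,0.130),6.53))
for n in("t4","s4"):
    p=cv2.imread(f"pics/{n}.png"); y0,y1,x0,x1=(170,250,260,430) if n=="t4" else (100,230,260,400)
    cv2.imwrite(f"pics/{n}c.png",cv2.resize(p[y0:y1,x0:x1],None,fx=4.5,fy=4.5,interpolation=cv2.INTER_CUBIC))
E
```

```text
t 7.17 pos [ 0.5124 -0.2285  0.1298] yaw 6.32 z [ 5.e-04 -2.e-04 -1.e+00] F [ 0.8  0.4 -0.8] T [-0.04 -0.13 -0.02] w 0.0089 q [ 0.74  0.3  -0.48  1.73  0.15  1.15  0.33]
(array([ 0.01, -0.03, -0.21]), array([ 0.0005, -0.001 , -0.0002]))
```

View pics/w4.png

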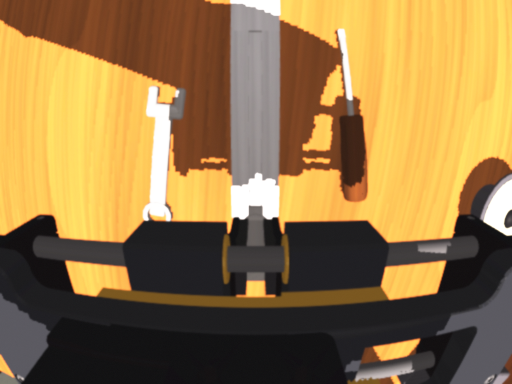

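View pics/s4c.png

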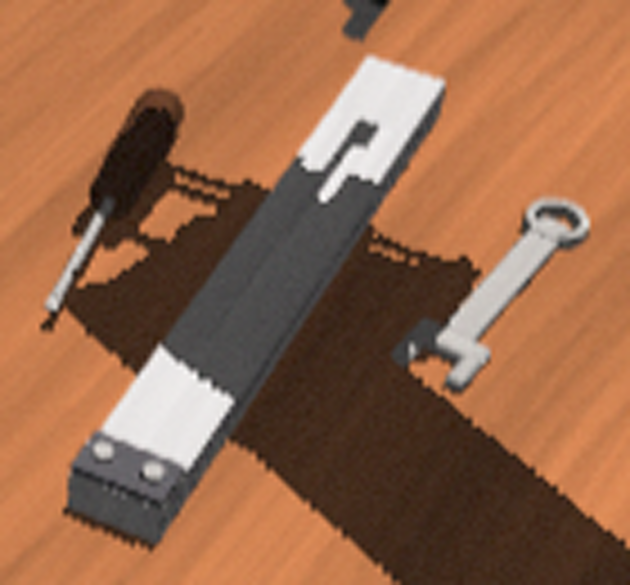

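View pics/t4c.png

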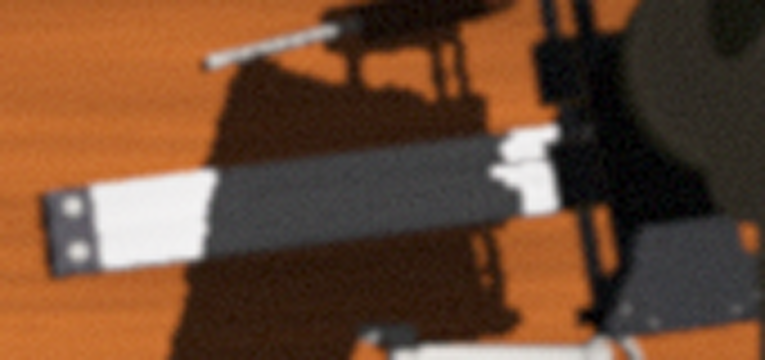

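```bash
python3 - <<'E'
from h import *
ax=np.array([np.cos(np.radians(96.53)),np.sin(np.radians(96.53))]);n=np.array([-ax[1],ax[0]]);c=np.array([.5065,-.1729])
for f,cam in(("w1","wrist"),("w4","wrist"),("top0","top"),("t4","top"),("side0","side"),("s4","side")):
    P=cloud(f+".npz",cam)
    X=(P[...,:2]-c)@ax;Y=(P[...,:2]-c)@n;Z=P[...,2]
    top=(np.abs(Z-.0225)<.004)&(np.abs(Y)<.03)
    out=[]
    for lo in np.arange(-.17,.165,.005):
        k=top&(X>=lo)&(X<lo+.005)
        if k.sum()>8:
            y=Y[k];out.append((lo+.0025,(y.max()+y.min())/2,y.max()-y.min(),np.median(Z[k])))
    o=np.array(out);g=np.abs(o[:,2]-.044)<.003
    sl=(Z<.0195)&(Z>.005)&(np.abs(Y)<.0075)&(X>-.09)&(X<.08)
    pf=np.polyfit(o[g,0],o[g,1],1)
    print(f,g.sum(),"mid at 0",round(pf[1]*1e3,2),"at -50",round((pf[1]-.055*pf[0])*1e3,2),"dyaw",round(np.degrees(pf[0]),2),"w",o[g,2].mean().round(4),"z",o[g,3].mean().round(4),"slot n",sl.sum(),"mean Y",(Y[sl].mean()*1e3).round(2))
    deep=(Z<.011)&(Z>.004)&(np.abs(Y)<.005)&(X>-.095)&(X<.085)
    sh=(Z<.0185)&(Z>.013)&(np.abs(Y)<.005)&(X>-.095)&(X<.085)
    if deep.sum()>3: print("   deep X",np.percentile(X[deep],[1,99]).round(4),"shallow X",np.percentile(X[sh],[1,99]).round(4) if sh.sum() else "")
P=cloud("w4.npz");X=(P[...,:2]-c)@ax;Y=(P[...,:2]-c)@n;Z=P[...,2]
m=(Z>.09)&(Z<.16)&(np.abs(Y)<.015)
v,u=np.where(m)
sel=(v>185)&(v<245)&(u>240)&(u<272)
for vv in range(196,242,4):
    k=m[vv,240:272];uu=np.where(k)[0]+240
    if len(uu): print(vv,uu[0],uu[-1],(Y[vv,uu].mean()*1e3).round(1),(X[vv,uu].mean()*1e3).round(1),(Z[vv,uu].mean()*1e3).round(1))
E
```

```text
w1 57 mid at 0 0.4 at -50 0.66 dyaw -0.27 w 0.043 z 0.0224 slot n 1085 mean Y 0.04
   deep X [-0.0781  0.0109] shallow X [0.0146 0.084 ]
w4 41 mid at 0 0.5 at -50 0.65 dyaw -0.16 w 0.0434 z 0.0224 slot n 2149 mean Y 0.45
   deep X [-0.0775  0.0149] shallow X [0.0159 0.0841]
top0 60 mid at 0 1.81 at -50 2.05 dyaw -0.25 w 0.0425 z 0.022 slot n 346 mean Y 0.61
   deep X [-0.0944  0.0105] shallow X [-0.0873  0.0843]
t4 45 mid at 0 1.82 at -50 2.17 dyaw -0.36 w 0.0424 z 0.0219 slot n 300 mean Y 0.81
   deep X [-0.0776  0.0139] shallow X [-0.0684  0.0843]
side0 58 mid at 0 1.15 at -50 1.47 dyaw -0.33 w 0.0431 z 0.0218 slot n 255 mean Y -2.29
   deep X [-0.0885  0.0046] shallow X [-0.0755  0.0815]
s4 59 mid at 0 1.1 at -50 1.37 dyaw -0.28 w 0.0431 z 0.0218 slot n 248 mean Y -2.1
   deep X [-0.0923  0.004 ] shallow X [-0.0877  0.0837]
204 248 263 -0.6 -44.3 109.1
208 248 263 0.1 -45.4 114.0
212 248 263 0.1 -48.2 113.6
216 246 265 0.1 -46.8 124.6
220 240 271 0.2 -47.2 130.1
224 240 271 0.2 -47.4 135.8
228 240 271 0.2 -47.3 141.8
232 240 271 0.2 -47.4 147.0
236 240 271 0.2 -47.4 152.0
240 240 271 0.2 -47.8 156.0
```

```bash
python3 - <<'E'
from h import *
from bench import r
s=r.read_state();show(s)
print(inc(s,(0.5117,-0.2277,0.048),6.28))
E
```

```text
t 7.33 pos [ 0.5123 -0.2289  0.1297] yaw 6.27 z [ 5.e-04 -2.e-04 -1.e+00] F [-0.8  0.4 -1.3] T [ 0.02 -0.11 -0.01] w 0.0088 q [ 0.74  0.3  -0.48  1.73  0.15  1.15  0.33]
(array([ 0.01, -0.03, -0.01]), array([-0.0005, -0.0013,  0.0817]))
```

Request:
{"name": "carry_out", "arguments": {"increments": "0 0 0 -0.0003 -0.001 0.02 0; 0 0 0 -0.0005 -0.0013 0.045 0; 0 0 0 -0.0005 -0.0013 0.07 0; 0 0 0 -0.0005 -0.0013 0.08 0; 0 0 0 -0.0005 -0.0013 0.0815 0"}}

```text
time: 7.95
ee_pos: [0.5117, -0.2276, 0.0481]
eef_rot: [0.998, 0.055, 0.0, -0.0]
ft_force: [-0.3, -0.6, -1.2]
width: 0.0086
```

Request:
{"name": "carry_out", "arguments": {"increments": "0 0 0 0 0 0 0; 0 0 0 0 0 0 0; 0 0 0 0 0 0 0; 0 0 0 0 0 0 0; 0 0 0 0 0 0 0"}}

```text
time: 8.57
ee_pos: [0.5117, -0.2277, 0.0482]
eef_rot: [0.999, 0.055, 0.0, -0.0]
ft_force: [0.2, 0.3, -0.4]
width: 0.0086
```

```bash
python3 - <<'E'
from h import *
from bench import r
s=r.read_state();show(s)
snap(r,"side","s5");snap(r,"wrist","w5")
print(inc(s,(0.5117,-0.2277,0.042),6.28))
p=cv2.imread("pics/s5.png"); cv2.imwrite("pics/s5c.png",cv2.resize(p[90:190,290:390],None,fx=6,fy=6,interpolation=cv2.INTER_CUBIC))
p=cv2.imread("pics/w5.png"); cv2.imwrite("pics/w5c.png",cv2.resize(p[130:260,190:320],None,fx=4.5,fy=4.5,interpolation=cv2.INTER_CUBIC))
E
```

```text
t 8.57 pos [ 0.5117 -0.2277  0.0482] yaw 6.28 z [ 1.e-04  1.e-04 -1.e+00] F [ 0.2  0.3 -0.4] T [-0.01 -0.05 -0.05] w 0.0086 q [ 0.72  0.4  -0.46  1.8   0.2   0.99  0.29]
(array([-0., -0., -0.]), array([0.    , 0.    , 0.0062]))
```

View pics/s5c.png

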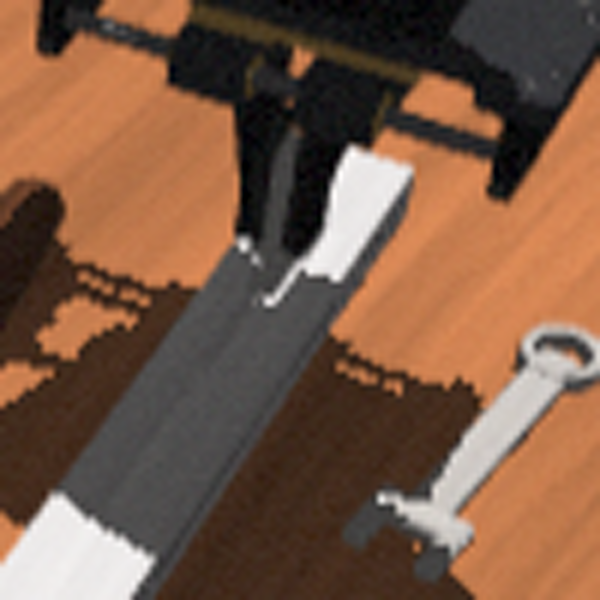

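View pics/w5c.png

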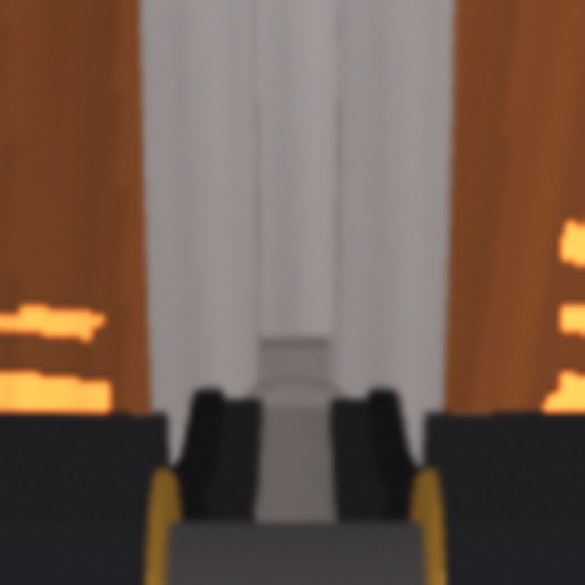

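The stud's wing spans columns 259–333 in the crop and the slot spans 259–332, so they're aligned to well under a millimetre. I'm lowering it gently.

Request:
{"name": "carry_out", "arguments": {"increments": "0 0 0 0 0 0.0015 0; 0 0 0 0 0 0.003 0; 0 0 0 0 0 0.0045 0; 0 0 0 0 0 0.006 0; 0 0 0 0 0 0.0075 0"}}

```text
time: 9.3
ee_pos: [0.5117, -0.2276, 0.0405]
eef_rot: [0.998, 0.055, -0.0, -0.0]
ft_force: [0.1, -0.3, -0.8]
width: 0.0085
```

```bash
python3 - <<'E'
from h import *
from bench import r
show(r.read_state())
E
```

```text
t 9.3 pos [ 0.5117 -0.2276  0.0405] yaw 6.28 z [-0.e+00  2.e-04 -1.e+00] F [ 0.1 -0.3 -0.8] T [ 0.05 -0.07  0.06] w 0.0085 q [ 0.72  0.41 -0.46  1.81  0.21  0.98  0.29]
```

Request:
{"name": "carry_out", "arguments": {"increments": "0 0 0 0 0 0.002 0; 0 0 0 0 0 0.004 0; 0 0 0 0 0 0.006 0; 0 0 0 0 0 0.008 0; 0 0 0 0 0 0.009 0"}}

```text
time: 9.93
ee_pos: [0.5116, -0.2276, 0.0313]
eef_rot: [0.999, 0.055, -0.0, -0.0]
ft_force: [0.2, 0.3, -2.1]
width: 0.0091
```

```bash
python3 - <<'E'
from h import *
from bench import r
show(r.read_state())
E
```

```text
t 9.93 pos [ 0.5116 -0.2276  0.0313] yaw 6.28 z [-1.e-04  2.e-04 -1.e+00] F [ 0.2  0.3 -2.1] T [-0.05 -0.07 -0.03] w 0.0091 q [ 0.72  0.42 -0.45  1.81  0.22  0.96  0.28]
```

Request:
{"name": "carry_out", "arguments": {"increments": "0 0 0 0 -0.006 0 0; 0 0 0 0 -0.014 0 0; 0 0 0 0 -0.022 0 0; 0 0 0 0 -0.03 0 0; 0 0 0 0 -0.036 0 0"}}

```text
time: 10.55
ee_pos: [0.5076, -0.1911, 0.0314]
eef_rot: [0.998, 0.055, -0.0, -0.0]
ft_force: [0.2, 0.8, -1.2]
width: 0.0087
```

```bash
python3 - <<'E'
from h import *
from bench import r
s=r.read_state();show(s)
O=np.array([.50566,-.1730]);ax=np.array([-.1094,.9940]);n=np.array([-.994,-.1094]);q=s["ee_pos"][:2]-O;print("X",q@ax,"Y",q@n)
E
```

```text
t 10.55 pos [ 0.5076 -0.1911  0.0314] yaw 6.3 z [-1.e-04  3.e-04 -1.e+00] F [ 0.2  0.8 -1.2] T [ 0.04 -0.08 -0.08] w 0.0087 q [ 0.68  0.39 -0.47  1.86  0.21  0.95  0.22]
X -0.018173057641253435 Y 7.80781807339074e-06
```

Request:
{"name": "carry_out", "arguments": {"increments": "0 0 0 0 -0.003 0 0; 0 0 0 0 -0.006 0 0; 0 0 0 0 -0.009 0 0; 0 0 0 0 -0.012 0 0; 0 0 0 0 -0.014 0 0"}}

```text
time: 11.18
ee_pos: [0.5061, -0.177, 0.0314]
eef_rot: [0.998, 0.055, -0.0, -0.0]
ft_force: [0.5, -0.1, -0.2]
width: 0.0087
```

Request:
{"name": "carry_out", "arguments": {"increments": "0 0 0 0 -0.0015 0 0; 0 0 0 0 -0.003 0 0; 0 0 0 0 -0.0045 0 0; 0 0 0 0 -0.006 0 0; 0 0 0 0 -0.006 0 0"}}

```text
time: 11.8
ee_pos: [0.5054, -0.1709, 0.0314]
eef_rot: [0.998, 0.055, -0.0, -0.0]
ft_force: [-0.9, -0.2, -0.7]
width: 0.0083
```

```bash
cat > st.py <<'E'
from h import *
from bench import r
s=r.read_state();show(s)
O=np.array([.50566,-.1730]);ax=np.array([-.1094,.9940]);n=np.array([-.994,-.1094]);q=s["ee_pos"][:2]-O;print("X",(q@ax*1e3).round(2),"Y",(q@n*1e3).round(2),"Fx",(s["ft_force"][:2]@ax).round(2),"Fy",(s["ft_force"][:2]@n).round(2))
E
python3 st.py
```

```text
t 11.8 pos [ 0.5054 -0.1709  0.0314] yaw 6.32 z [-2.e-04  3.e-04 -1.e+00] F [-0.9 -0.2 -0.7] T [-0.   -0.07 -0.  ] w 0.0083 q [ 0.66  0.37 -0.48  1.88  0.21  0.94  0.19]
X 2.12 Y 0.02 Fx -0.12 Fy 0.89
```

Request:
{"name": "carry_out", "arguments": {"increments": "0 0 0 0 -0.0006 0 0; 0 0 0 0 -0.0012 0 0; 0 0 0 0 -0.0018 0 0; 0 0 0 0 -0.0024 0 0; 0 0 0 0 -0.0024 0 0"}}

```text
time: 12.42
ee_pos: [0.5052, -0.1693, 0.0315]
eef_rot: [0.998, 0.055, 0.0, 0.0]
ft_force: [0.6, -4.0, -2.1]
width: 0.0088
```

```bash
python3 st.py
```

```text
t 12.43 pos [ 0.5052 -0.1693  0.0315] yaw 6.28 z [ 2.e-04 -5.e-04 -1.e+00] F [ 0.6 -4.  -2.1] T [-1.13 -0.35  0.01] w 0.0088 q [ 0.66  0.37 -0.48  1.88  0.21  0.94  0.18]
X 3.71 Y 0.05 Fx -4.08 Fy -0.14
```

Request:
{"name": "carry_out", "arguments": {"increments": "0 0 0 0 -0.0008 0 0; 0 0 0 0 -0.0014 0 0; 0 0 0 0 -0.002 0 0; 0 0 0 0 -0.002 0 0; 0 0 0 0 -0.002 0 0"}}

```text
time: 13.05
ee_pos: [0.5052, -0.1691, 0.0316]
eef_rot: [0.999, 0.054, 0.0, 0.001]
ft_force: [2.3, -8.0, -5.8]
width: 0.0084
```

```bash
python3 st.py
```

```text
t 13.05 pos [ 0.5052 -0.1691  0.0316] yaw 6.21 z [ 0.0011 -0.0025 -1.    ] F [ 2.3 -8.  -5.8] T [-2.19 -0.7  -0.04] w 0.0084 q [ 0.65  0.37 -0.48  1.88  0.21  0.94  0.18]
X 3.93 Y 0.08 Fx -8.21 Fy -1.45
```

```bash
python3 - <<'E'
from st import *
p=O+ax*.0021
print(inc(s,(p[0],p[1],.0311),6.28))
E
```

```text
t 13.05 pos [ 0.5052 -0.1691  0.0316] yaw 6.21 z [ 0.0011 -0.0025 -1.    ] F [ 2.3 -8.  -5.8] T [-2.19 -0.7  -0.04] w 0.0084 q [ 0.65  0.37 -0.48  1.88  0.21  0.94  0.18]
X 3.93 Y 0.08 Fx -8.21 Fy -1.45
(array([ 0.15, -0.05, -0.07]), array([0.0001, 0.0018, 0.0005]))
```

Request:
{"name": "carry_out", "arguments": {"increments": "0.15 -0.05 -0.07 0.0001 0.001 0 0; 0.15 -0.05 -0.07 0.0001 0.0018 0 0; 0.15 -0.05 -0.07 0.0001 0.0018 0.0002 0; 0.15 -0.05 -0.07 0.0001 0.0018 0.0004 0; 0.15 -0.05 -0.07 0.0001 0.0018 0.0005 0"}}

```text
time: 13.68
ee_pos: [0.5054, -0.1706, 0.031]
eef_rot: [0.998, 0.055, -0.0, -0.0]
ft_force: [1.3, 0.9, -1.1]
width: 0.0089
```

```bash
python3 st.py
```

```text
t 13.68 pos [ 0.5054 -0.1706  0.031 ] yaw 6.29 z [-2.e-04  2.e-04 -1.e+00] F [ 1.3  0.9 -1.1] T [-0.02 -0.12  0.03] w 0.0089 q [ 0.66  0.37 -0.48  1.88  0.21  0.94  0.19]
X 2.37 Y -0.03 Fx 0.75 Fy -1.41
```

Request:
{"name": "carry_out", "arguments": {"increments": "0 0 3 0 0 0 0; 0 0 7 0 0 0 0; 0 0 11 0 0 0 0; 0 0 15 0 0 0 0; 0 0 18 0 0 0 0"}}

```text
time: 14.3
ee_pos: [0.5055, -0.1705, 0.031]
eef_rot: [0.995, -0.103, -0.0, -0.0]
ft_force: [-0.6, -0.3, -1.3]
width: 0.0087
```

```bash
python3 st.py
```

```text
t 14.3 pos [ 0.5055 -0.1705  0.031 ] yaw -11.82 z [-2.e-04  3.e-04 -1.e+00] F [-0.6 -0.3 -1.3] T [-0.02 -0.04 -0.03] w 0.0087 q [ 0.61  0.36 -0.43  1.88  0.18  0.93 -0.11]
X 2.48 Y -0.07 Fx -0.24 Fy 0.58
```

Request:
{"name": "carry_out", "arguments": {"increments": "0 0 7 0 0 0 0; 0 0 14 0 0 0 0; 0 0 21 0 0 0 0; 0 0 28 0 0 0 0; 0 0 36 0 0 0 0"}}

```text
time: 14.92
ee_pos: [0.5054, -0.1704, 0.031]
eef_rot: [0.913, -0.407, -0.0, -0.0]
ft_force: [0.3, 0.1, -1.6]
width: 0.0087
```

```bash
python3 - <<'E'
from st import *
p=O+ax*.0021
print(inc(s,(p[0],p[1],.0311),-83.72))
E
```

```text
t 14.93 pos [ 0.5054 -0.1704  0.031 ] yaw -48.05 z [-3.e-04  4.e-04 -1.e+00] F [ 0.3  0.1 -1.6] T [ 0.01 -0.02 -0.01] w 0.0087 q [ 0.52  0.35 -0.32  1.89  0.14  0.93 -0.71]
X 2.6 Y -0.03 Fx 0.02 Fy -0.32
(array([1.000e-02, 3.000e-02, 3.567e+01]), array([ 0.0004,  0.0003, -0.0001]))
```

Request:
{"name": "carry_out", "arguments": {"increments": "0 0 8 0.0001 0.0001 0 0; 0 0 16 0.0002 0.0002 0 0; 0 0 24 0.0003 0.0003 0 0; 0 0 32 0.0004 0.0003 0 0; 0 0 35.7 0.0004 0.0003 0 0"}}

```text
time: 15.55
ee_pos: [0.5055, -0.1707, 0.031]
eef_rot: [0.744, -0.669, -0.0, -0.0]
ft_force: [-0.0, -0.1, -1.6]
width: 0.0083
```

Request:
{"name": "carry_out", "arguments": {"increments": "0 0 0 0 0 0 0; 0 0 0 0 0 0 0; 0 0 0 0 0 0 0; 0 0 0 0 0 0.0001 0; 0 0 0 0 0 0.0002 0"}}

```text
time: 16.18
ee_pos: [0.5055, -0.1707, 0.0308]
eef_rot: [0.744, -0.669, -0.0, -0.0]
ft_force: [-1.2, -0.2, -0.8]
width: 0.0088
```

```bash
python3 - <<'E'
from st import *
snap(r,"side","s6")
p=cv2.imread("pics/s6.png"); cv2.imwrite("pics/s6c.png",cv2.resize(p[90:220,260:390],None,fx=4.5,fy=4.5,interpolation=cv2.INTER_CUBIC))
E
```

```text
t 16.18 pos [ 0.5055 -0.1707  0.0308] yaw -83.92 z [-3.e-04  5.e-04 -1.e+00] F [-1.2 -0.2 -0.8] T [-0.04  0.14 -0.  ] w 0.0088 q [ 0.43  0.34 -0.22  1.89  0.09  0.92 -1.3 ]
X 2.29 Y -0.08 Fx -0.11 Fy 1.19
```

View pics/s6c.png

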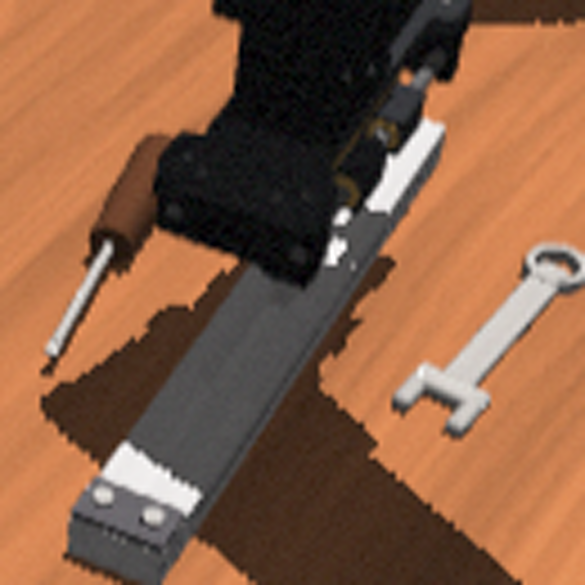

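The quarter turn met no resistance and the stud is on the floor, so I'm opening the fingers.

Request:
{"name": "carry_out", "arguments": {"increments": "0 0 0 0 0 0 0.012; 0 0 0 0 0 0 0.02; 0 0 0 0 0 0 0.035; 0 0 0 0 0 0 0.045; 0 0 0 0 0 0 0.045"}}

```text
time: 16.85
ee_pos: [0.5055, -0.1707, 0.0308]
eef_rot: [0.744, -0.669, -0.0, -0.0]
ft_force: [1.3, 0.3, -0.6]
width: 0.0408
```

```bash
python3 st.py
```

```text
t 16.85 pos [ 0.5055 -0.1707  0.0308] yaw -83.92 z [-2.e-04  5.e-04 -1.e+00] F [ 1.3  0.3 -0.6] T [ 0.03 -0.01  0.01] w 0.0408 q [ 0.43  0.34 -0.22  1.89  0.09  0.92 -1.3 ]
X 2.27 Y -0.11 Fx 0.13 Fy -1.32
```

Request:
{"name": "carry_out", "arguments": {"increments": "0 0 0 0 0 -0.015 0.045; 0 0 0 0 0 -0.04 0.045; 0 0 0 0 0 -0.08 0.045; 0 0 0 0 0 -0.12 0.045; 0 0 0 0 0 -0.14 0.045"}}

```text
time: 17.48
ee_pos: [0.5065, -0.171, 0.1745]
eef_rot: [0.744, -0.669, 0.002, -0.001]
ft_force: [-0.2, -0.3, -0.5]
width: 0.0445
```

Request:
{"name": "carry_out", "arguments": {"increments": "0 0 0 0 0 0 0.045; 0 0 0 0 0 0 0.045; 0 0 0 0 0 0 0.045; 0 0 0 0 0 0 0.045; 0 0 0 0 0 0 0.045"}}

```text
time: 18.1
ee_pos: [0.5063, -0.1709, 0.174]
eef_rot: [0.744, -0.669, 0.001, -0.001]
ft_force: [0.8, -0.3, 1.5]
width: 0.0448
```

```bash
python3 - <<'E'
from st import *
snap(r,"wrist","w7");snap(r,"side","s7");snap(r,"top","t7")
p=cv2.imread("pics/s7.png"); cv2.imwrite("pics/s7c.png",cv2.resize(p[90:220,260:400],None,fx=4.5,fy=4.5,interpolation=cv2.INTER_CUBIC))
P=cloud("w7.npz")
X=(P[...,:2]-O)@ax;Y=(P[...,:2]-O)@n;Z=P[...,2]
m=(abs(X-.002)<.02)&(abs(Y)<.025)&(Z>.055)&(Z<.075);v,u=np.where(m)
Q=np.stack([X[m],Y[m]],1).astype(np.float32)*1000
print(m.sum(),Z[m].mean(),np.percentile(Z[m],[5,95]),Q.mean(0),cv2.minAreaRect(Q),u.min(),u.max(),v.min(),v.max())
E
```

```text
t 18.1 pos [ 0.5063 -0.1709  0.174 ] yaw -83.91 z [ 2.8e-03 -5.0e-04 -1.0e+00] F [ 0.8 -0.3  1.5] T [ 0.05 -0.   -0.06] w 0.0448 q [ 0.45  0.18 -0.23  1.76  0.04  1.21 -1.26]
X 2.02 Y -0.9 Fx -0.41 Fy -0.78
176 0.06852587773480336 [0.05913847 0.07090067] [ 2.1635273  -0.50561327] ((2.145045757293701, 0.7235379219055176), (7.708368301391602, 15.651798248291016), 0.23460964858531952) 251 259 178 197
```

View pics/w7.png

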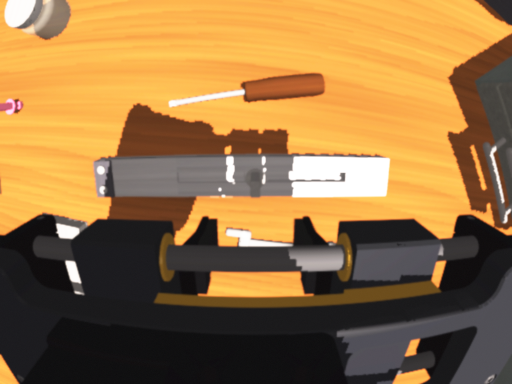

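View pics/s7c.png

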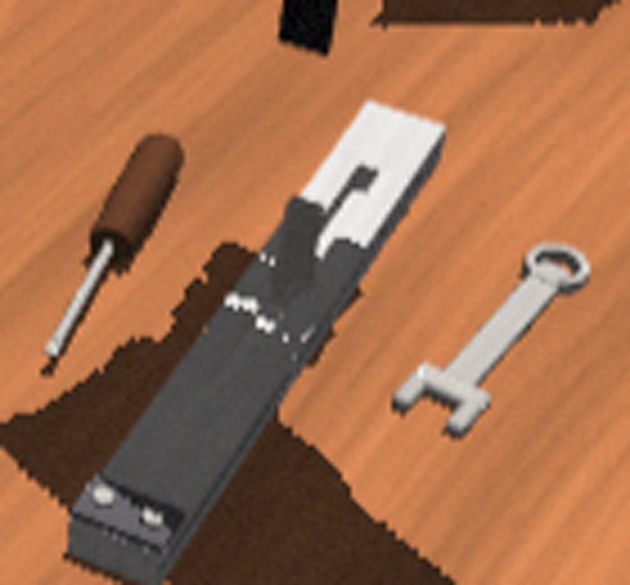

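View pics/s7.png

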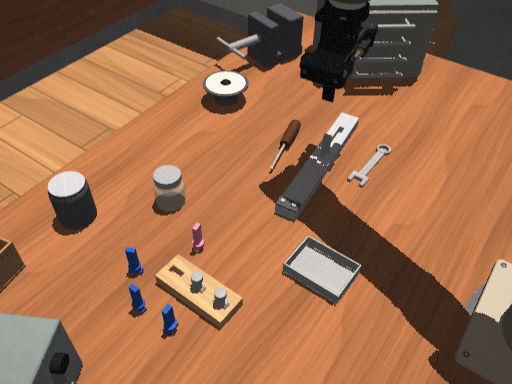

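The wing stands across the rail, 0.2° off square, with its top at z ≈ 70 mm, so the foot is on the slot floor. The rack, plugs and loose items haven't moved. I'm handing in.

```bash
python3 - <<'E'
from h import *
a=cloud("w7.npz");from bench import r
show(r.read_state());print(r.close_job())
E
```

```text
t 18.25 pos [ 0.5065 -0.1709  0.1743] yaw -83.91 z [ 3.2e-03 -7.0e-04 -1.0e+00] F [-0.   0.2  0.3] T [ 0.07 -0.    0.01] w 0.0449 q [ 0.45  0.18 -0.23  1.76  0.04  1.21 -1.26]
the job is handed in; nothing more can be done
None
```

The T-stud is locked in the clamp rail and I handed the job in at 18.25 s. I took it from the rack, lowered it into the slot and slid it towards the dark cap until it hit the stop. After easing it back about 1.5 mm towards the pocket centre, I turned it a quarter turn, let go and raised the gripper clear.

- **Stop:** It was felt twice, at about 4 N and then 8 N of resistance, with almost no further travel. The wrist depth picture had already placed the stop at the same spot.
- **Twist:** It went round with almost no torque on the wrist, and the gripper ended within about 0.2° of the angle I was aiming for.
- **Final pose:** With the gripper clear, the wing is about 0.2° off square across the rail. Its top is at z ≈ 70 mm, so the foot is on the slot floor. It stands within about 1 mm of where I estimate the pocket centre.
- **Other objects:** The side view shows both plugs, the wrench, screwdriver, jar and dish where they were. I compared these by eye, not by measurement.
- **Disagreement:** The cameras differed by about 1.5 mm on the rail's middle line. I used the wrist view with a small correction of about 0.35 mm, and the stud went into the slot without touching the sides.

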